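Uncover the V-block and hold the lens barrel pressed in it

ROBOT

A 6-joint arm with a two-finger parallel gripper is mounted at the origin on the work surface. World frame = base frame: x ahead of the robot, y to its left, z up, the work surface at z = 0. Lengths are in m, angles in rad, forces in N, time in s.
With the tool pointing down it reaches from about 0.375 to 0.9 m from the base axis. Payload 3.1 kg.
Tool frame: the origin (TCP) lies midway between the tips of the shut fingers; the grasp point (between the pads) lies grip_point_offset behind it (grip_point_offset is the distance from the TCP to the grasp point, in m); y points along the fingers, z is the direction in which the jaws open and shut, and the axes are right-handed (so a half turn about y gives the same grasp; the last joint's range is limited). The gripper opens to 87 mm and grips with 3 to 60 N. Pads are 19 mm wide; open, the fingers measure 117 mm over their backs; the gripper's body (75 mm by 190 mm) begins 51 mm behind the grasp point.
Start: joints at [1.111, 0.527, 1.433, -0, 1.181, -0.178], TCP at [0.173, 0.601, 0.223] pointing down, gripper open.
Joint ranges: [-3.08, 3.08], [-0.75, 2.2], [0.22, 2.44], [-1.43, 4.57], [0, 2.65], [-2.85, 2.85]. Speed limits (rad/s): [2.79, 2.79, 3.14, 3.14, 3.14, 3.14].

INTERFACE

Orientations are given as a unit quaternion [x, y, z, w].
In Python, from rig import * gives the robot as it stands.
- The arm moves only by the tool jog_arm, never from a script. Its argument "increments" is a list that holds one entry, the list of rows, each a list of 7 numbers: the turn, a rotation vector about the world's x, y, z in degrees, then the shift along the world's x, y, z in m, then the closure, from -1 (fully open) to 1 (shut), so that 0 is half open. In form: [[[rx, ry, rz, x, y, z, jaw], ...]]. A call has 1 to 8 rows; each row is the pose to reach, as a shift and turn from the pose measured when the call began; what a row does not reach only later rows make up. A row lasts 1/10 s, in which the tool goes at most 50 mm and 8.59 degrees, less where a joint would pass 70% of its speed; a pose out of reach is approached as far as the arm can. A call with a gripper value outside its range is refused whole. The fingers move at their own pace and stop on an object; "squeeze" is the grip in N (left out, the last holds). Time passes only in rows, so rows that repeat a pose let the fingers close. It gives the time, the measured TCP pose, the force and the opening at its end, in the units of the state.
- get_obs(): the state, without advancing time (a new reading comes with each control period).
- camera(name): name is "scene" or "top"; returns the picture (400x640x3 uint8, red, green, blue); there is no depth.
- camera_info(name): a dict with "K" (3x3 intrinsics, pixels), "R" (3x3) and "t" (3): a world point X has camera coordinates R X + t. Camera axes: x right, y down, z forward; pixel columns grow to the right and rows downward; lengths in m; the calibration is good to about 2 mm. A picture is of the moment at which its call begins. camera_info takes no time and is no camera call.
- hand_in(): hands the job in, once; it reports no verdict.
The state is a dict: "time": time; "q": joint angles; "joint_velocities": joint speeds; "joint_torque": joint torques, N m; "position": TCP position; "tool_rot": TCP orientation; "ft_force": force on the tool from outside, world axes, zero at the start; "moment": the same for the moment, N m; "grip_width": finger opening in m.
Only numpy, scipy, OpenCV 4.12 (cv2) and the standard library are available. Lean on these libraries where they do the work, as an engineer would, in place of code of your own. Each camera call takes 0.05 s, during which the arm holds its last target.

TASK

Lift the grey dust cover off the V-block by its knob, stand it upright on the mat and let go of it. Then take the larger of the two lens barrels from its rubber cradle, lay it along the V-block, centred on it and resting on both flanks, and keep pressing it down with a gentle push of about 10 newtons: the program finishes while the gripper still holds the barrel pressed into the V. Leave the smaller barrel and the other things on the bench where they are.

Things in the scene. Friction and masses are not known exactly. Their poses are not given: they have to be found in the camera images.
- v_seat (a point): Where the larger barrel's centre lies when seated: on both flanks of the V-block, midway along it. x = along the V groove, y = across, z up. 62.3 mm above the bench, 12.3 mm above the block's top. Seated, the barrel overhangs the block by 19 mm at each end and 4 mm on each side. At the start the dust cover stands over the block
- vblock: The fixture, fixed to the bench, place and yaw vary: aluminium base plate 104 (x) x 70 x 10 mm, on it a slim rigid steel block 72 (x) x 32 mm wide, its top 50 mm above the bench, with a 90-degree V groove 16 mm deep, as wide as the block, over its whole length. Origin under its middle, on the bench; axes as v_seat
- cover_knob (a point): Centre of the dust cover's knob: upright, round, black, 22 mm across, 32 mm tall, in the middle of the cover's flat top, 63 mm above the cover's lower rim. Axes as cover
- cover: Loose grey plastic dust cover: open-bottomed box 86 (its x) x 50 (its y) x 47 mm high without the knob, walls 3 mm, about 0.13 kg. Origin: middle of its open underside. It starts on the fixture's base plate over the V-block, along it, with 2 to 9 mm of play round the block and 4 mm above; raise it more than 45 mm to clear the block
- cover_foot (a point): Same point and axes as cover's origin: middle of its open underside, level with the lower rim
- v_left: The V-block's flank on the +y side of v_seat, a 45-degree ground steel face, rigid and slippery (friction about 0.2); its frame lies under the middle of the fixture, on the bench, axes as v_seat
- v_right: The V-block's flank on the -y side of v_seat; otherwise as v_left
- pad: Grey mat 130 (x) x 170 (y) x 2 mm fixed on the bench between robot and fixture, where the cover is to stand; origin at the centre of its underside, on the bench. Empty at the start
- lens_center (a point): Centre of the larger lens barrel: a smooth aluminium cylinder with two dark bands and glass ends, 40 mm in diameter and 110 mm long, about 0.12 kg, either end alike. x = along its axis. It lies level, loose, in one of two low black rubber cradles (70 mm long, 30 mm wide, 16 mm high), its centre about 31 mm above the bench. Which cradle (left or right) varies
- small_center (a point): Centre of the smaller lens barrel, 28 mm in diameter and 70 mm long, in the other cradle; x along its axis. To be left alone
- jar: Small glass jar with a black cap, 42 mm wide, 62 mm tall, a bystander; origin at the centre of its underside
- hexkey: Steel hex key lying on the bench, 95 x 30 x 6 mm, a bystander; origin at the bench under the middle of its long leg, which runs along x
- driver: Screwdriver 160 mm long lying along its x axis, a bystander; origin underneath its middle
- dish: Small glass dish 70 mm wide and 18 mm high, a bystander; origin at the centre of its underside
- mouse: Round black computer mouse 64 mm wide, 31 mm high, well to the right, a bystander; origin at the centre of its underside
- mount: Dark round lens mount 48 mm wide and 34 mm high, a bystander; origin at the centre of its underside
- lens: The larger barrel itself; origin and axes as lens_center
There are look-alikes about, which are no part of the job. Leave any purple or yellow look-alike of the vblock alone.

How it is judged:
By the outcome, as a careful person would: the job done as asked, in the order asked, and still so for the second after the job is handed in, while the arm keeps its last pose, push and grip.
It also fails if it takes over 54 s, if anything falls off the work surface, if the arm or the gripper's body presses on something with over 40 N, if the wrist force passes 120 N, or if a joint passes its speed limit or range.

## Working session

There is one attempt and no reset: what is moved stays moved. The work goes in short steps, Python scripts to look and compute and a tool call to move; the robot and the scene stay as the last step left them, time stands still between calls to the robot, and variables do not carry over. Pictures are saved under pics/ and viewed, and the job is handed in when it is done.

Besides the shell and the picture viewer there is one more tool, called after "Emit:" by a JSON object that holds its "name" and its "arguments". jog_arm: Moves the arm, as the interface text tells. Its arguments: {"type":"object","properties":{"increments":{"type":"array","items":{"type":"array","items":{"type":"array","items":{"type":"number"}}}},"squeeze":{"type":"number"}},"required":["increments"]}

```bash
ls; mkdir -p pics
python3 - <<'E'
from rig import *
import cv2
print(get_obs())
for n in("scene","top"):
    i=camera_info(n);print(n,i)
    cv2.imwrite(f"pics/{n}0.png",camera(n)[:,:,::-1])
E
```

```text
pics
{'time': 0.0, 'q': array([ 1.11150718e+00,  5.28459182e-01,  1.43393561e+00,  2.58792544e-06,
        1.18137809e+00, -1.78534328e-01]), 'joint_velocities': array([ 0.00027749,  0.00067551,  0.00078449,  0.00048886, -0.00165759,
        0.00105589]), 'joint_torque': array([ 2.28512454e-04, -4.40047252e+01, -1.76592779e+01,  6.33102749e-02,
        5.83349273e-02, -1.72621135e-04]), 'position': array([0.17283106, 0.59985183, 0.22156533]), 'tool_rot': array([ 0.70088239, -0.0991789 ,  0.09869394, -0.699419  ]), 'ft_force': array([ 0.4481646 , -0.25156831,  0.5116358 ]), 'moment': array([-0.00887139,  0.04678514,  0.04376736]), 'grip_width': 0.0871910037341285}
scene {'K': array([[420.35982165,   0.        , 321.33453883],
       [  0.        , 420.35982165, 201.3425724 ],
       [  0.        ,   0.        ,   1.        ]]), 'R': array([[-0.39175268,  0.91998921,  0.01223514],
       [ 0.61195334,  0.27046798, -0.74320938],
       [-0.68705382, -0.28366693, -0.66894702]]), 't': array([ 0.28031337, -0.27063232,  1.49583871])}
top {'K': array([[464.31565632,   0.        , 322.34810805],
       [  0.        , 464.31565632, 203.59389061],
       [  0.        ,   0.        ,   1.        ]]), 'R': array([[-0.02500011, -0.99968506,  0.00218454],
       [-0.99758023,  0.02480555, -0.06494891],
       [ 0.06487426, -0.00380298, -0.9978862 ]]), 't': array([-0.05010658,  0.56956328,  1.61077686])}
```

View pics/scene0.png

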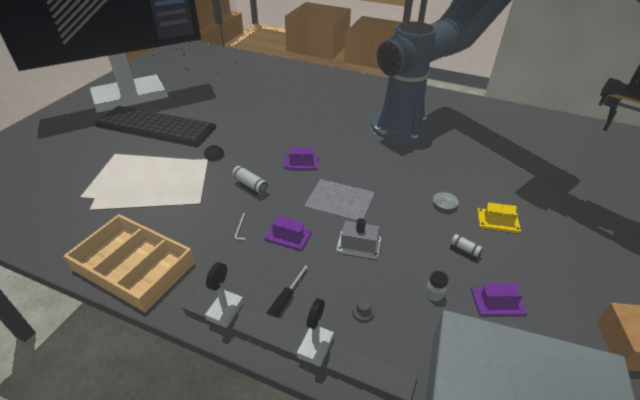

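View pics/top0.png

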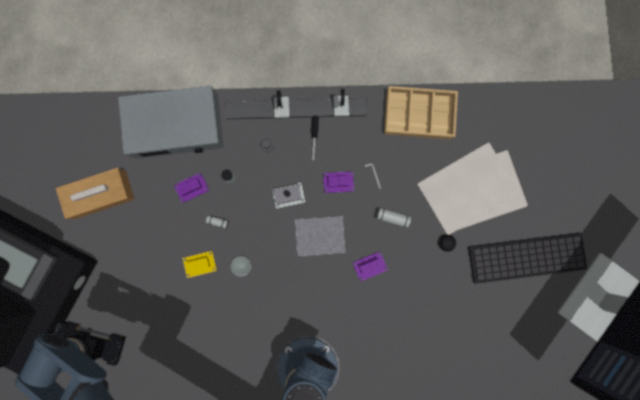

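The scene view shows the cover at (360,238), the big barrel at (250,180) and the mat at (340,198). In the top view they are at (289,195), (394,217) and (320,236). The gripper is off to the lower left. Next I'll enlarge crops.

```bash
cat > h.py <<'E'
from rig import *
import cv2, numpy as np
from scipy.spatial.transform import Rotation as Rn
I={n:camera_info(n) for n in("scene","top")}
def proj(n,X):
    i=I[n];p=i["K"]@(i["R"]@np.asarray(X,float)+i["t"]);return p[:2]/p[2]
def ray(n,u,v,z):
    i=I[n];d=i["R"].T@np.linalg.inv(i["K"])@[u,v,1];c=-i["R"].T@i["t"]
    return c+d*(z-c[2])/d[2]
def tri(ps):
    from scipy.optimize import least_squares
    f=lambda X:np.concatenate([proj(n,X)-p for n,p in ps]);r=least_squares(f,[.5,0,.05]);return r.x,r.fun
def crop(im,out,u0,v0,w,h,s):
    c=cv2.resize(im[v0:v0+h,u0:u0+w],None,fx=s,fy=s,interpolation=cv2.INTER_CUBIC)
    for k in range(0,w,10):
        cv2.putText(c,str(u0+k),(k*s,8),0,.3,(255,255,0),1); cv2.line(c,(k*s,10),(k*s,14),(255,255,0),1)
    for k in range(0,h,10):
        cv2.putText(c,str(v0+k),(0,k*s+3),0,.3,(255,255,0),1)
    cv2.imwrite(out,c)
E
python3 - <<'E'
from h import *
s=cv2.imread("pics/scene0.png");t=cv2.imread("pics/top0.png")
a=[(s,300,175,90,90),(t,265,170,90,90),(s,215,145,90,90),(t,360,180,90,90)]
o=[]
for k,(im,u,v,w,h) in enumerate(a): crop(im,f"pics/c{k}.png",u,v,w,h,8)
# combine pairs
g=[cv2.resize(cv2.imread(f"pics/c{k}.png"),(400,400)) for k in range(4)]
E
python3 - <<'E'
from h import *
E
cd pics; for k in 0 1 2 3; do python3 -c "
import cv2;i=cv2.imread('c$k.png');cv2.imwrite('d$k.png',cv2.resize(i,(600,600)))";done
```

```text
(no output)
```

View pics/d0.png

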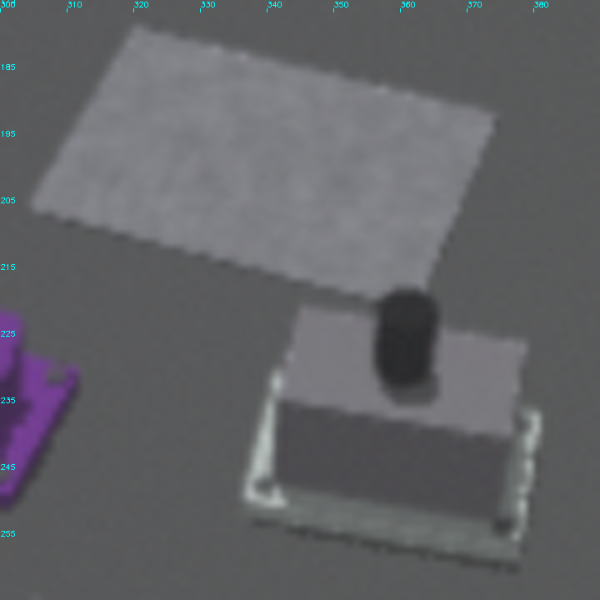

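View pics/d1.png

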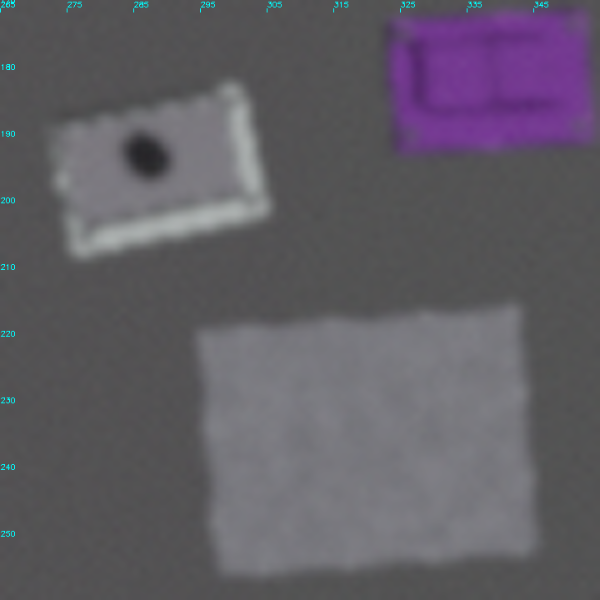

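View pics/d2.png

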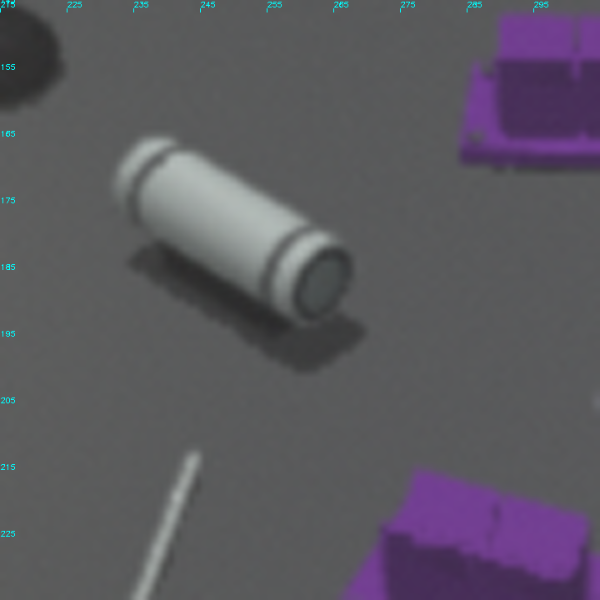

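View pics/d3.png

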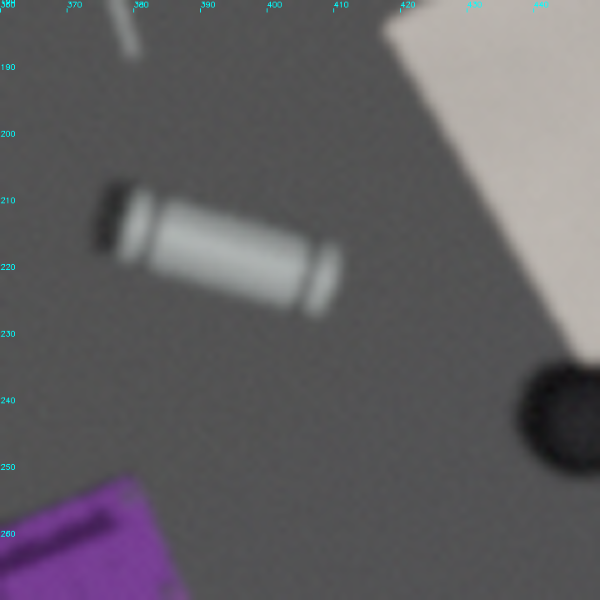

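```bash
cat > m1.py <<'E'
from h import *
from scipy.optimize import least_squares
def px(k,x,y):
    u0,v0={0:(300,175),1:(265,170),2:(215,145),3:(360,180)}[k];s=600/90
    return np.array([u0+(x+.5)/s-.5,v0+(y+.5)/s-.5])
def loc(p,l): 
    c,s=np.cos(p[2]),np.sin(p[2]);return [p[0]+c*l[0]-s*l[1],p[1]+s*l[0]+c*l[1],l[2]]
def fit(obs,p0,name):
    f=lambda p:np.concatenate([proj(n,loc(p,l))-q for n,l,q in obs])
    r=least_squares(f,p0,loss='soft_l1');print(name,r.x.round(4),np.degrees(r.x[2]).round(1));print(f(r.x).reshape(-1,2).round(1).tolist());return r.x
S="scene";T="top"
print('knob',tri([(S,px(0,407,338)),(T,px(1,148,156))]))
# plate guess
p0=ray(T,*px(1,160,170),.01);print(p0)
if 1:
  a,b,h=.052,.035,.010
  # scene: robot far; x axis of world away from robot = towards camera
  pl=[(T,(-a,-b),(270,210)),(T,(a,-b),(72,258)) ]
E
python3 - <<'E'
from m1 import *
# world coords of plate/cover corners from pixels at known heights
for n,k,z,L in[(T,1,.01,[(72,258),(270,210),(235,82),(50,122)]),(S,0,.01,[(245,503),(520,552),(540,412),(275,372)]),(S,0,.057,[(300,305),(527,343),(515,437),(272,400)]),
 (S,0,.002,[(135,28),(495,115),(425,300),(32,208)]),(T,1,.002,[(197,328),(520,305),(538,553),(220,575)])]:
    print(n,z,[ray(n,*px(k,*q),z)[:2].round(3).tolist() for q in L])
for q in [(127,225),(330,282)]: print(ray(T,*px(3,*q),.031).round(3))
for q in [(320,282)]: print(ray(S,*px(2,*q),.031).round(3))
E
```

```text
knob (array([0.60374775, 0.05493499, 0.07518518]), array([ 0.15241045,  0.00705242,  0.20377402, -0.06795653]))
[0.60179589 0.05414999 0.01      ]
top 0.01 [[0.556, 0.102], [0.579, -0.004], [0.648, 0.013], [0.629, 0.112]]
scene 0.01 [[0.647, 0.011], [0.628, 0.112], [0.558, 0.098], [0.579, -0.003]]
scene 0.057 [[0.586, 0.007], [0.571, 0.092], [0.618, 0.102], [0.636, 0.015]]
scene 0.002 [[0.396, -0.141], [0.388, 0.026], [0.509, 0.035], [0.524, -0.133]]
top 0.002 [[0.518, 0.037], [0.526, -0.135], [0.395, -0.141], [0.387, 0.027]]
[ 0.529 -0.259  0.031]
[ 0.496 -0.364  0.031]
[ 0.528 -0.26   0.031]
```

Run:
```python
import rig
from h import *
print([ (k,getattr(rig,k)) for k in dir(rig) if not k.startswith('_') and not callable(getattr(rig,k))])
o=get_obs();R=Rn.from_quat(o["tool_rot"]).as_matrix();print(R.round(3))
z=R[:,2];print("jaw yaw",np.degrees(np.arctan2(z[1],z[0])))
```

```text
[('grip_point_offset', 0.0187)]
[[ 0.961 -0.001  0.277]
 [-0.277 -0.002  0.961]
 [-0.    -1.    -0.002]]
jaw yaw 73.9139554217457
```

Emit:
{"name": "jog_arm", "arguments": {"increments": [[[0,0,-30,0.21,-0.27,0,-1],[0,0,-30,0.21,-0.27,0,-1],[0,0,-30,0.21,-0.27,0,-1],[0,0,-30,0.21,-0.27,0,-1],[0,0,-30,0.21,-0.27,0,-1],[0,0,-62,0.431,-0.545,0,-1],[0,0,-62,0.431,-0.545,0,-1],[0,0,-62,0.431,-0.545,0,-1]]], "squeeze": 20}}

```text
time: 0.9
position: [0.4205, 0.2839, 0.2216]
tool_rot: [0.572, -0.417, 0.416, -0.571]
ft_force: [0.5, 1.0, -0.3]
grip_width: 0.0872
```

Run:
```python
from h import *
o=get_obs();R=Rn.from_quat(o["tool_rot"]).as_matrix();z=R[:,2];print(o["time"],o["position"].round(4),"jaw yaw",np.degrees(np.arctan2(z[1],z[0])),o["ft_force"])
```

```text
0.9 [0.4205 0.2839 0.2216] jaw yaw 17.775343736800398 [ 0.5074102   0.97943189 -0.26770216]
```

Emit:
{"name": "jog_arm", "arguments": {"increments": [[[0,0,-6.5,0.1835,-0.229,-0.06,-1],[0,0,-6.5,0.1835,-0.229,-0.06,-1],[0,0,-6.5,0.1835,-0.229,-0.06,-1],[0,0,-6.5,0.1835,-0.229,-0.06,-1],[0,0,-6.5,0.1835,-0.229,-0.06,-1],[0,0,-6.5,0.1835,-0.229,-0.06,-1],[0,0,-6.5,0.1835,-0.229,-0.06,-1],[0,0,-6.5,0.1835,-0.229,-0.06,-1]]]}}

```text
time: 1.7
position: [0.6039, 0.0536, 0.1606]
tool_rot: [0.547, -0.451, 0.448, -0.545]
ft_force: [0.2, 0.5, 0.5]
grip_width: 0.0871
```

```bash
cat > st.py <<'E'
from h import *
o=get_obs();R=Rn.from_quat(o["tool_rot"]).as_matrix();z=R[:,2];print(round(float(o["time"]),2),o["position"].round(4),"jaw yaw",np.degrees(np.arctan2(z[1],z[0])).round(2),"tiltrow",R[2].round(4),o["ft_force"].round(2),o["moment"].round(3),o["grip_width"].round(4))
E
python3 st.py
python3 - <<'E'
from h import *
for n,u,v in(("scene",300,150),("top",245,150)):
    im=camera(n)[:,:,::-1].copy();crop(im,f"pics/e_{n}.png",u,v,100,100,6)
E
```

```text
Traceback (most recent call last):
  File "st.py", line 2, in <module>
    o=get_obs();R=Rn.from_quat(o["tool_rot"]).as_matrix();z=R[:,2];print(round(float(o["time"]),2),o["position"].round(4),"jaw yaw",np.degrees(np.arctan2(z[1],z[0])).round(2),"tiltrow",R[2].round(4),o["ft_force"].round(2),o["moment"].round(3),o["grip_width"].round(4))
                                                                                                                                                                                                                                                   ^^^^^^^^^^^^^^^^^^^^^
AttributeError: 'float' object has no attribute 'round'
```

View pics/e_scene.png

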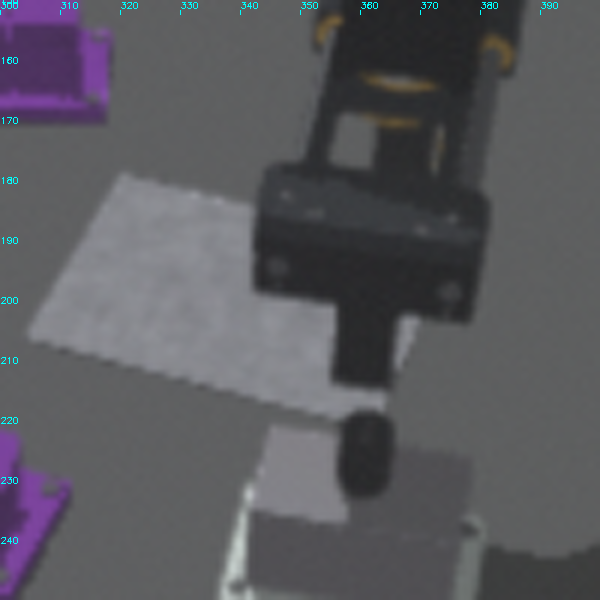

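View pics/e_top.png

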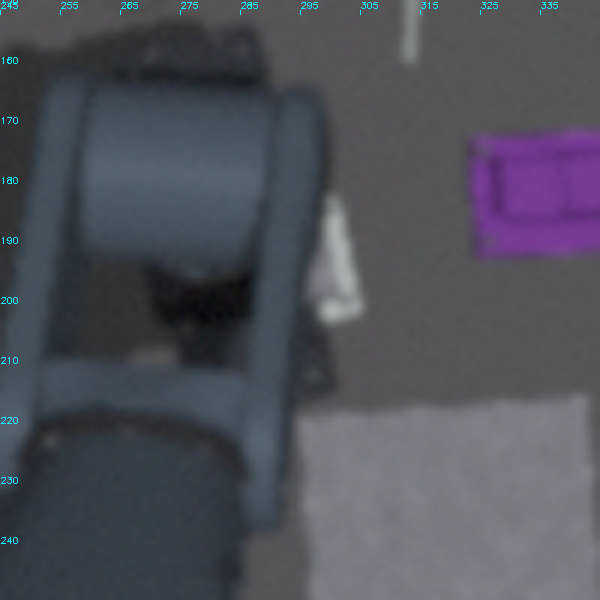

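The gripper is over the knob: finger at column 360, knob at (361,225) in the scene view. The top view is blocked by the wrist.

```bash
sed -i 's/o\["grip_width"\].round(4)/round(float(o["grip_width"]),4)/' st.py; python3 st.py
```

```text
1.8 [0.6028 0.0556 0.1613] jaw yaw 11.3 tiltrow [-0.0014 -1.     -0.0042] [ 0.43  0.61 -0.84] [-0.128  0.049 -0.061] 0.087
```

Emit:
{"name": "jog_arm", "arguments": {"increments": [[[0,0,0,0.001,-0.0005,-0.05,-1],[0,0,0,0.001,-0.0005,-0.08,-1],[0,0,0,0.001,-0.0005,-0.09,-1],[0,0,0,0.001,-0.0005,-0.098,-1],[0,0,0,0.001,-0.0005,-0.098,-1],[0,0,0,0.001,-0.0005,-0.098,1],[0,0,0,0.001,-0.0005,-0.098,1],[0,0,0,0.001,-0.0005,-0.098,1]]], "squeeze": 20}}

```text
time: 2.6
position: [0.6046, 0.0551, 0.0645]
tool_rot: [0.547, -0.449, 0.448, -0.546]
ft_force: [-0.1, -0.4, 0.5]
grip_width: 0.0703
```

Emit:
{"name": "jog_arm", "arguments": {"increments": [[[0,0,0,0,0,0,1],[0,0,0,0,0,0,1],[0,0,0,0,0,0,1],[0,0,0,0,0,0,1],[0,0,0,0,0,0,1]]]}}

```text
time: 3.1
position: [0.6045, 0.055, 0.0644]
tool_rot: [0.547, -0.449, 0.448, -0.546]
ft_force: [0.5, 0.8, 0.4]
grip_width: 0.0308
```

```bash
python3 st.py
```

```text
3.1 [0.6045 0.055  0.0644] jaw yaw 11.3 tiltrow [-8.0e-04 -1.0e+00 -2.2e-03] [0.49 0.76 0.42] [-0.066  0.047 -0.021] 0.0308
```

Emit:
{"name": "jog_arm", "arguments": {"increments": [[[0,0,0,0,0,-0.003,1],[0,0,0,0,0,-0.003,1],[0,0,0,0,0,-0.003,1],[0,0,0,0,0,-0.003,1]]], "squeeze": 25}}

```text
time: 3.5
position: [0.6045, 0.0551, 0.0612]
tool_rot: [0.547, -0.449, 0.448, -0.546]
ft_force: [-0.3, -0.8, -0.9]
grip_width: 0.0214
```

Emit:
{"name": "jog_arm", "arguments": {"increments": [[[0,0,0,0,0,0.01,1],[0,0,0,0,0,0.02,1],[0,0,0,0,0,0.03,1],[0,0,0,0,0,0.03,1]]]}}

```text
time: 3.9
position: [0.6062, 0.055, 0.0935]
tool_rot: [-0.546, 0.448, -0.449, 0.547]
ft_force: [0.6, 0.1, -0.9]
grip_width: 0.0216
```

```bash
python3 st.py;python3 - <<'E'
from h import *
im=camera("scene")[:,:,::-1].copy();crop(im,"pics/f1.png",300,150,100,110,5)
E
```

```text
3.9 [0.6062 0.055  0.0935] jaw yaw 11.29 tiltrow [ 4.0e-04 -1.0e+00  2.2e-03] [ 0.63  0.1  -0.92] [-0.07   0.011  0.012] 0.0216
```

View pics/f1.png

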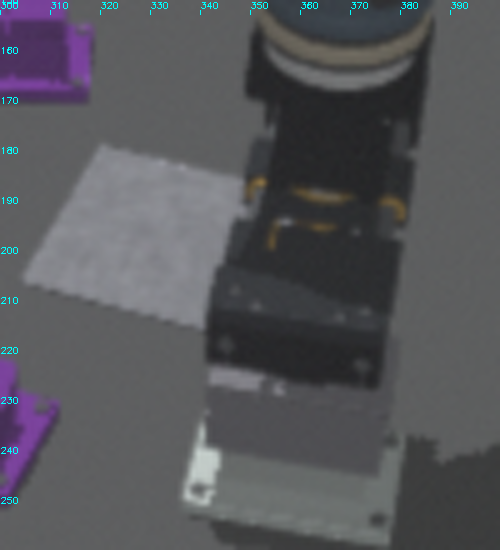

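The cover came up with the knob and hangs level; its lower edge is now at row 243, above the plate. I'll carry on.

Emit:
{"name": "jog_arm", "arguments": {"increments": [[[0,0,0,-0.001,0,0.02,1],[0,0,0,-0.001,0,0.04,1],[0,0,0,-0.001,0,0.05,1],[0,0,0,-0.03,-0.02,0.05,1],[0,0,0,-0.06,-0.045,0.05,1],[0,0,0,-0.1,-0.075,0.05,1],[0,0,0,-0.13,-0.095,0.05,1],[0,0,0,-0.15,-0.108,0.04,1]]]}}

```text
time: 4.75
position: [0.4536, -0.0539, 0.1332]
tool_rot: [-0.546, 0.448, -0.449, 0.547]
ft_force: [1.0, 0.4, -1.2]
grip_width: 0.0217
```

Emit:
{"name": "jog_arm", "arguments": {"increments": [[[0,0,0,0,0,0,1],[0,0,0,0,0,0,1]]]}}

```text
time: 4.95
position: [0.4537, -0.0541, 0.1332]
tool_rot: [-0.546, 0.449, -0.449, 0.546]
ft_force: [-0.1, -0.8, -1.2]
grip_width: 0.0213
```

```bash
python3 st.py;python3 - <<'E'
from h import *
im=camera("scene")[:,:,::-1].copy();crop(im,"pics/f2.png",290,130,120,120,5)
E
```

```text
4.95 [ 0.4537 -0.0541  0.1332] jaw yaw 11.15 tiltrow [ 3.0e-04 -1.0e+00  1.1e-03] [-0.14 -0.76 -1.17] [-0.098 -0.005 -0.016] 0.0213
```

View pics/f2.png

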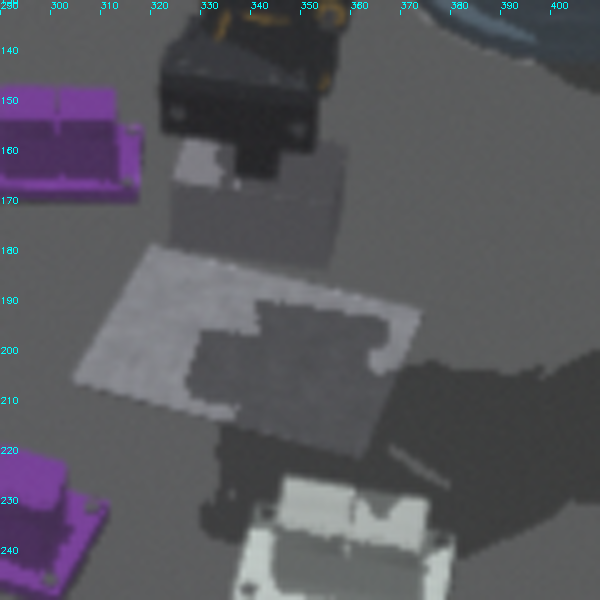

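The cover hangs level over the mat, and the bare V-block is visible at (352,235). Lowering now.

Emit:
{"name": "jog_arm", "arguments": {"increments": [[[0,0,0,0,0,-0.03,1],[0,0,0,0,0,-0.055,1],[0,0,0,0,0,-0.065,1],[0,0,0,0,0,-0.072,1],[0,0,0,0,0,-0.075,1],[0,0,0,0,0,-0.077,1],[0,0,0,0,0,-0.077,1],[0,0,0,0,0,-0.077,1]]]}}

```text
time: 5.8
position: [0.4552, -0.0542, 0.057]
tool_rot: [-0.546, 0.447, -0.45, 0.547]
ft_force: [-0.0, 0.7, -1.5]
grip_width: 0.0212
```

Emit:
{"name": "jog_arm", "arguments": {"increments": [[[0,0,0,0,0,-0.001,1],[0,0,0,0,0,-0.002,1],[0,0,0,0,0,-0.002,1]]]}}

```text
time: 6.1
position: [0.4552, -0.0542, 0.0551]
tool_rot: [-0.546, 0.447, -0.45, 0.547]
ft_force: [-0.9, -0.1, -1.4]
grip_width: 0.021
```

Emit:
{"name": "jog_arm", "arguments": {"increments": [[[0,0,0,0,0,-0.001,1],[0,0,0,0,0,-0.0015,1],[0,0,0,0,0,-0.0015,1]]]}}

```text
time: 6.4
position: [0.4552, -0.0542, 0.0535]
tool_rot: [-0.546, 0.448, -0.45, 0.547]
ft_force: [-0.6, 0.2, -0.6]
grip_width: 0.0214
```

Emit:
{"name": "jog_arm", "arguments": {"increments": [[[0,0,0,0,0,-0.001,1],[0,0,0,0,0,-0.001,1],[0,0,0,0,0,-0.001,1]]]}}

```text
time: 6.7
position: [0.4549, -0.0543, 0.0526]
tool_rot: [-0.546, 0.448, -0.45, 0.547]
ft_force: [-1.8, -1.9, 2.4]
grip_width: 0.0214
```

Contact is felt at TCP 0.053, as expected. Releasing.

Emit:
{"name": "jog_arm", "arguments": {"increments": [[[0,0,0,0,0,0,0.3],[0,0,0,0,0,0,-0.1],[0,0,0,0,0,0,-0.3],[0,0,0,0,0,0,-0.3],[0,0,0,0,0,0,-0.3],[0,0,0,0,0,0.02,-0.3],[0,0,0,0,0,0.05,-1],[0,0,0,0,0,0.1,-1]]]}}

```text
time: 7.5
position: [0.453, -0.0537, 0.1517]
tool_rot: [0.547, -0.45, 0.448, -0.546]
ft_force: [1.0, 0.7, -1.2]
grip_width: 0.0654
```

Emit:
{"name": "jog_arm", "arguments": {"increments": [[[0,0,-28,0.05,-0.24,0.05,-1],[0,0,-28,0.05,-0.24,0.05,-1],[0,0,-28,0.05,-0.24,0.05,-1],[0,0,-28,0.05,-0.24,0.05,-1],[0,0,-28,0.05,-0.24,0.05,-1],[0,0,-28,0.05,-0.24,0.05,-1],[0,0,-28,0.05,-0.24,0.05,-1]]]}}

```text
time: 8.2
position: [0.5026, -0.2945, 0.2014]
tool_rot: [-0.421, 0.569, -0.567, 0.421]
ft_force: [0.2, 0.2, 0.8]
grip_width: 0.0868
```

```bash
python3 st.py;python3 - <<'E'
from h import *
for n in("scene","top"): cv2.imwrite(f"pics/g_{n}.png",camera(n)[:,:,::-1])
s=cv2.imread("pics/g_scene.png");t=cv2.imread("pics/g_top.png")
crop(s,"pics/g1.png",290,160,110,110,5);crop(t,"pics/g2.png",265,170,90,90,6)
E
```

```text
8.2 [ 0.5026 -0.2945  0.2014] jaw yaw -16.92 tiltrow [-0.0024 -1.     -0.003 ] [0.23 0.24 0.8 ] [-0.047  0.06   0.002] 0.0868
```

View pics/g1.png

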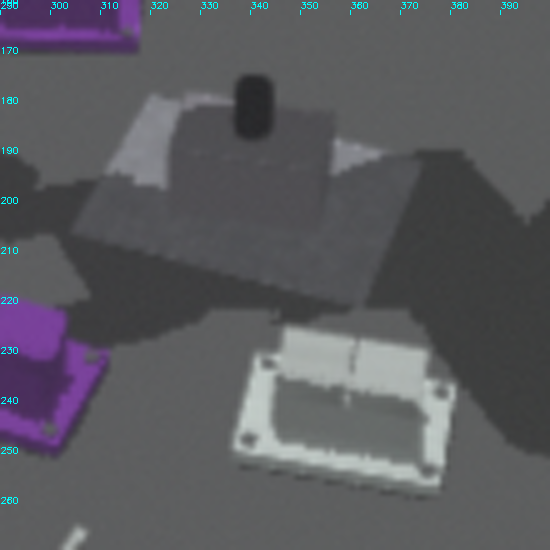

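View pics/g2.png

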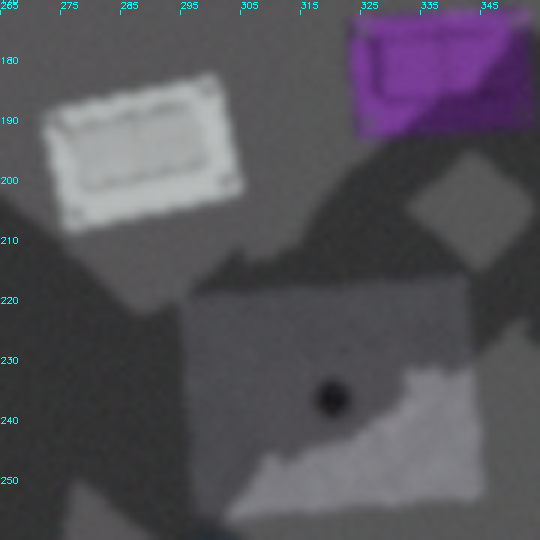

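The cover stands upright on the mat, with its knob at (340,180) in the scene and (320,236) in the top view. The plate is now fully visible with its four corner holes, so I'll refine the fixture pose.

Run:
```python
from h import *
from scipy.optimize import least_squares
def q(x,y,u0,v0,s): return np.array([u0+(x+.5)/s-.5,v0+(y+.5)/s-.5])
sc=lambda x,y:q(x,y,290,160,5); tp=lambda x,y:q(x,y,265,170,6)
Hs=[sc(*p) for p in[(268,363),(441,392),(428,470),(248,440)]]
w=np.array([ray("scene",*p,.01)[:2] for p in Hs]);print("holes",w.round(4).tolist(),w.mean(0).round(4))
Ts=[tp(*p) for p in[(243,190),(65,232),(42,113),(213,73)]]
v=np.array([ray("top",*p,.01)[:2] for p in Ts]);print("top corners",v.round(4).tolist(),v.mean(0).round(4))
for a in(w,v):
  for i,j in((0,1),(3,2)):
    d=a[j]-a[i];print(np.linalg.norm(d).round(4),np.degrees(np.arctan2(d[1],d[0])).round(1))
  for i,j in((0,3),(1,2)):
    d=a[j]-a[i];print(' short',np.linalg.norm(d).round(4),np.degrees(np.arctan2(d[1],d[0])).round(1))
# block top corners scene z=.05 : near edge & far edge
B=[sc(*p) for p in[(285,325),(430,350)]]
print([ray("scene",*p,.05).round(4).tolist() for p in B])
# subpixel: segment plate by brightness in top
t=cv2.imread("pics/g_top.png")
g=cv2.cvtColor(t,6);m=np.zeros_like(g);m[178:212,268:310]=(g[178:212,268:310]>125)*255
r=cv2.minAreaRect(cv2.findNonZero(m));print("rect",r, ray("top",*r[0],.01).round(4))
bx=cv2.boxPoints(r);print([ray("top",*p,.01)[:2].round(4).tolist() for p in bx])
print('groove corners', [ray("top",*tp(*p),.05)[:2].round(4).tolist() for p in[(62,155),(190,122),(205,165),(82,192)]])
```

```text
holes [[0.5827, 0.0048], [0.5663, 0.0931], [0.6191, 0.1029], [0.6364, 0.0146]] [0.6011 0.0538]
top corners [[0.5785, -0.0036], [0.5564, 0.1015], [0.6269, 0.1137], [0.6481, 0.0125]] [0.6025 0.056 ]
0.0898 100.6
0.09 101.1
 short 0.0545 10.3
 short 0.0537 10.5
0.1074 101.9
0.1034 101.8
 short 0.0714 13.0
 short 0.0716 9.9
[[0.5914, 0.0152, 0.05], [0.5788, 0.087, 0.05]]
rect ((288.2115478515625, 195.05767822265625), (20.98442268371582, 30.594114303588867), 78.69007110595703) [0.6019 0.0554 0.01  ]
[[0.6292, 0.1152], [0.6479, 0.0087], [0.5746, -0.0042], [0.556, 0.102]]
groove corners [[0.5984, 0.0985], [0.6156, 0.0246], [0.5906, 0.0165], [0.5768, 0.0874]]
```

Emit:
{"name": "jog_arm", "arguments": {"increments": [[[0,0,-0.4,0.0095,-0.0175,-0.05,-1],[0,0,-0.4,0.0095,-0.0175,-0.09,-1],[0,0,-0.4,0.0095,-0.0175,-0.11,-1],[0,0,-0.4,0.0095,-0.0175,-0.11,-1],[0,0,-0.4,0.0095,-0.0175,-0.11,-1]]]}}

```text
time: 8.8
position: [0.5114, -0.3081, 0.091]
tool_rot: [-0.42, 0.571, -0.566, 0.42]
ft_force: [0.7, -0.5, 0.3]
grip_width: 0.0869
```

```bash
python3 st.py;python3 - <<'E'
from h import *
im=camera("scene")[:,:,::-1].copy();crop(im,"pics/i1.png",205,125,100,100,6)
E
```

```text
8.8 [ 0.5114 -0.3081  0.091 ] jaw yaw -17.08 tiltrow [-0.004  -1.     -0.0063] [ 0.74 -0.51  0.32] [-0.142  0.058  0.027] 0.0869
```

View pics/i1.png

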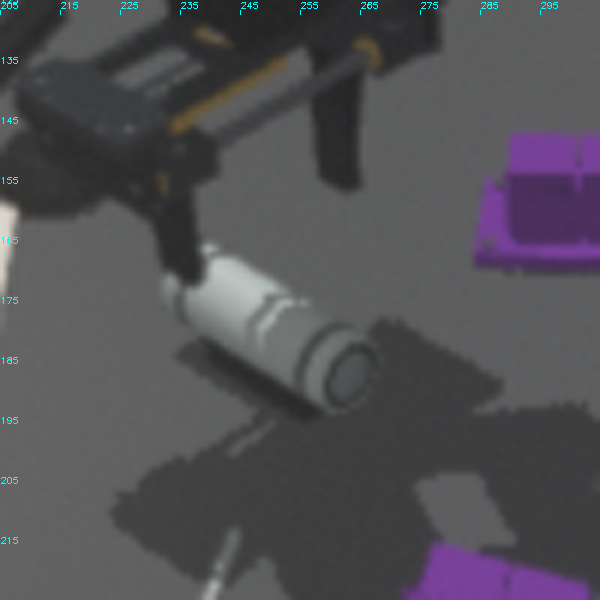

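The jaws straddle the barrel: near finger at (235,170), far finger at (262,153). Descending.

Emit:
{"name": "jog_arm", "arguments": {"increments": [[[0,0,-0.2,0.0005,-0.004,-0.03,-1],[0,0,-0.2,0.0005,-0.004,-0.055,-1],[0,0,-0.2,0.0005,-0.004,-0.07,-1],[0,0,-0.2,0.0005,-0.004,-0.077,-1],[0,0,-0.2,0.0005,-0.004,-0.077,-1],[0,0,-0.2,0.0005,-0.004,-0.077,-1]]]}}

```text
time: 9.45
position: [0.5133, -0.3134, 0.016]
tool_rot: [-0.419, 0.571, -0.568, 0.419]
ft_force: [-0.4, 0.1, 0.6]
grip_width: 0.0869
```

```bash
python3 st.py
```

```text
9.45 [ 0.5133 -0.3134  0.016 ] jaw yaw -17.29 tiltrow [-0.0021 -1.     -0.0021] [-0.37  0.09  0.6 ] [-0.091  0.112  0.002] 0.0869
```

Emit:
{"name": "jog_arm", "arguments": {"increments": [[[0,0,0,-0.001,0.0012,-0.0035,-1],[0,0,0,-0.001,0.0012,-0.0035,-0.5],[0,0,0,-0.001,0.0012,-0.0035,-0.2],[0,0,0,-0.001,0.0012,-0.0035,0],[0,0,0,-0.001,0.0012,-0.0035,0.3],[0,0,0,-0.001,0.0012,-0.0035,0.6],[0,0,0,-0.001,0.0012,-0.0035,1],[0,0,0,-0.001,0.0012,-0.0035,1]]], "squeeze": 35}}

```text
time: 10.25
position: [0.5118, -0.312, 0.0125]
tool_rot: [-0.419, 0.571, -0.568, 0.419]
ft_force: [-0.6, 0.5, 2.4]
grip_width: 0.0395
```

```bash
python3 st.py
```

```text
10.25 [ 0.5118 -0.312   0.0125] jaw yaw -17.27 tiltrow [-0.0024 -1.     -0.0036] [-0.55  0.52  2.37] [-0.374 -0.431  0.077] 0.0395
```

Gripped at 39.5 mm. Lifting.

Emit:
{"name": "jog_arm", "arguments": {"increments": [[[0,0,0,0,0,0.01,1],[0,0,0,0,0,0.03,1],[0,0,0,0,0,0.06,1],[0,0,0,0,0,0.1,1],[0,0,0,0,0,0.14,1],[0,0,0,0,0,0.16,1],[0,0,0,0,0,0.16,1]]]}}

```text
time: 10.95
position: [0.5137, -0.3135, 0.1767]
tool_rot: [0.419, -0.568, 0.571, -0.42]
ft_force: [1.0, -0.5, -1.1]
grip_width: 0.0397
```

```bash
python3 st.py;python3 - <<'E'
from h import *
for n in("scene","top"): cv2.imwrite(f"pics/j_{n}.png",camera(n)[:,:,::-1])
a=cv2.imread("pics/j_scene.png");crop(a,"pics/j1.png",185,70,130,130,5)
a=cv2.imread("pics/j_top.png");crop(a,"pics/j2.png",350,170,90,90,6)
E
```

```text
10.95 [ 0.5137 -0.3135  0.1767] jaw yaw -17.26 tiltrow [ 0.0011 -1.      0.0043] [ 1.   -0.49 -1.05] [-0.163  0.097  0.014] 0.0397
```

View pics/j1.png

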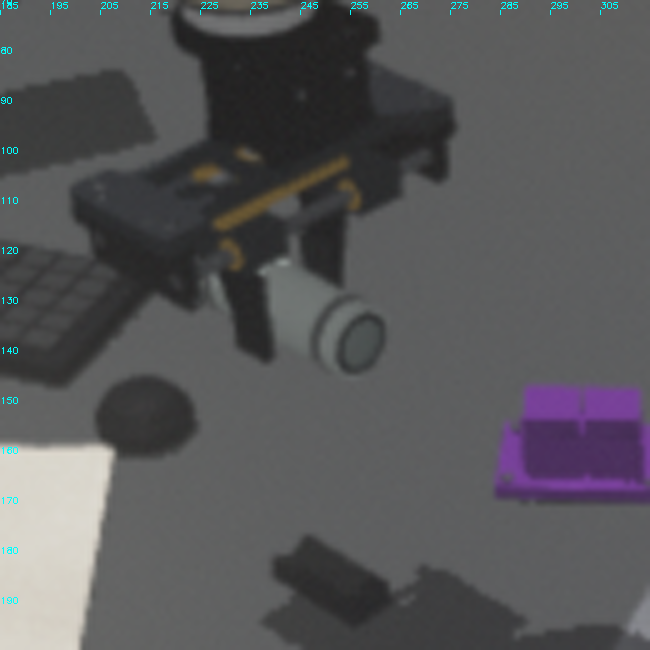

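View pics/j2.png

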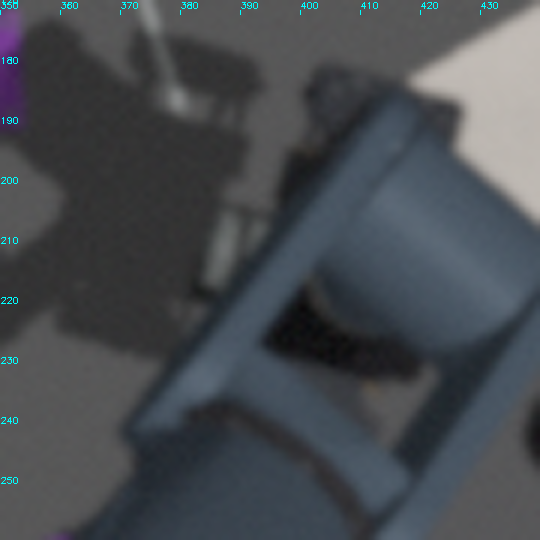

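The barrel is held level, with its near end at about (257,139). The empty cradle remains at (251,186). Next I'll estimate the barrel's centre relative to the tool.

Run:
```python
from h import *
o=get_obs();g=np.array(o["position"])+[0,0,.0187]
ax=np.array([np.cos(np.radians(72.7)),np.sin(np.radians(72.7)),0])
e=np.array([185+358/5-.4,70+341/5-.4])
for zz in(.192,.1954,.199):
    P=ray("scene",*e,zz);print(P.round(4),((P-g)@ax).round(4),((P-g)@[ax[1],-ax[0],0]).round(4))
# predicted end centre pix if centred
print(proj("scene",g+.055*ax),e,proj("scene",g+.057*ax))
# cradle centre check: top surface corners z=.016
c=np.array([185+330/5-.4,70+575/5-.4]);print(ray("scene",*c,.012).round(4))
```

```text
[ 0.5256 -0.2656  0.192 ] 0.0481 -0.0001
[ 0.53   -0.2627  0.1954] 0.0522 0.0032
[ 0.5346 -0.2597  0.199 ] 0.0564 0.0067
[258.032531   139.06586576] [256.2 137.8] [258.57097493 139.35432109]
[ 0.5141 -0.3095  0.012 ]
```

Emit:
{"name": "jog_arm", "arguments": {"increments": [[[0,0,28.4,0.0883,0.3685,0,1],[0,0,28.4,0.0883,0.3685,0,1],[0,0,28.4,0.0883,0.3685,0,1],[0,0,28.4,0.0883,0.3685,0,1],[0,0,28.4,0.0883,0.3685,0,1],[0,0,28.4,0.0883,0.3685,0,1],[0,0,28.4,0.0883,0.3685,0,1],[0,0,28.4,0.0883,0.3685,0,1]]]}}

```text
time: 11.85
position: [0.5983, 0.0608, 0.1699]
tool_rot: [0.548, -0.452, 0.445, -0.546]
ft_force: [0.1, -0.6, -0.4]
grip_width: 0.039
```

Emit:
{"name": "jog_arm", "arguments": {"increments": [[[0,0,0,0,0,-0.04,1],[0,0,0,0,0,-0.08,1],[0,0,0,0,0,-0.1,1],[0,0,0,0,0,-0.1,1],[0,0,0,0,0,-0.1,1]]]}}

```text
time: 12.35
position: [0.5973, 0.0609, 0.0685]
tool_rot: [0.548, -0.453, 0.444, -0.545]
ft_force: [0.3, -0.5, -1.7]
grip_width: 0.0392
```

```bash
python3 st.py;python3 - <<'E'
from h import *
a=camera("scene")[:,:,::-1].copy();cv2.imwrite("pics/k_scene.png",a);crop(a,"pics/k1.png",305,165,100,100,6)
E
```

```text
12.35 [0.5973 0.0609 0.0685] jaw yaw 11.27 tiltrow [-0.0057 -0.9999 -0.0112] [ 0.32 -0.52 -1.66] [-0.044  0.022 -0.018] 0.0392
```

View pics/k1.png

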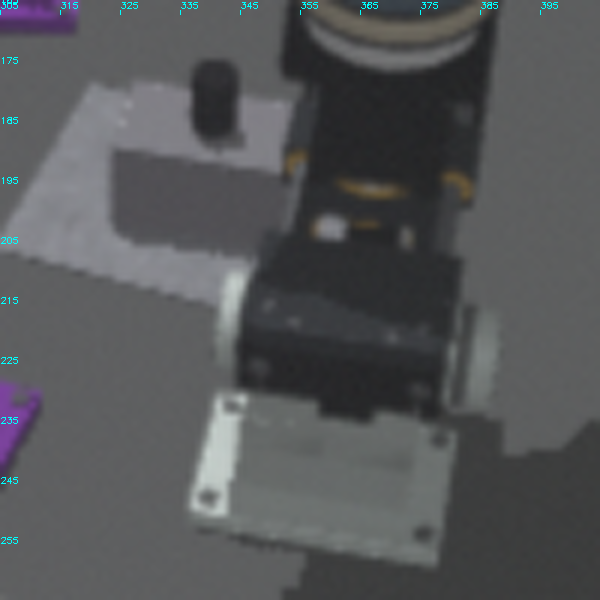

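Emit:
{"name": "jog_arm", "arguments": {"increments": [[[-0.2,-0.7,0,0.0047,-0.006,0.002,1],[-0.2,-0.7,0,0.0047,-0.006,0.002,1],[-0.2,-0.7,0,0.0047,-0.006,0.002,1],[-0.2,-0.7,0,0.0047,-0.006,0.002,1],[-0.2,-0.7,0,0.0047,-0.006,0.002,1]]]}}

```text
time: 12.9
position: [0.6032, 0.0547, 0.0721]
tool_rot: [-0.546, 0.448, -0.45, 0.547]
ft_force: [-0.7, 0.1, -1.1]
grip_width: 0.0392
```

```bash
python3 st.py;python3 - <<'E'
from h import *
a=camera("scene")[:,:,::-1].copy();cv2.imwrite("pics/l_scene.png",a);crop(a,"pics/l1.png",325,195,70,70,8)
a=camera("top")[:,:,::-1].copy();crop(a,"pics/l2.png",255,160,70,70,8)
E
python3 st.py
```

```text
12.9 [0.6032 0.0547 0.0721] jaw yaw 11.26 tiltrow [ 0.001  -1.      0.0034] [-0.68  0.08 -1.08] [-0.097  0.059  0.025] 0.0392
13.0 [0.6031 0.0548 0.0719] jaw yaw 11.27 tiltrow [ 9.e-04 -1.e+00  3.e-03] [-0.59  0.47 -1.27] [-0.052  0.108  0.04 ] 0.0392
```

View pics/l1.png

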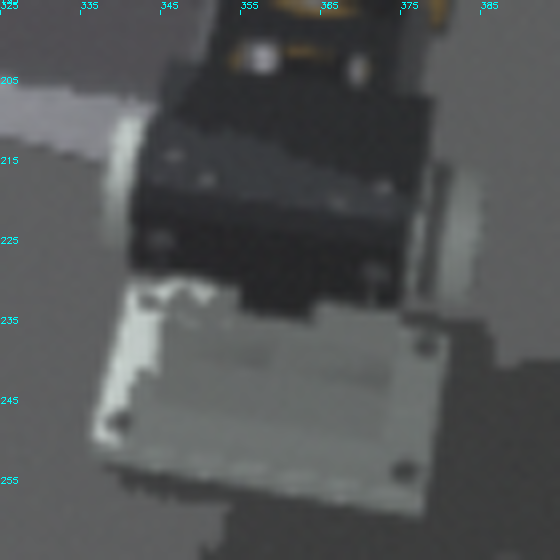

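View pics/l2.png

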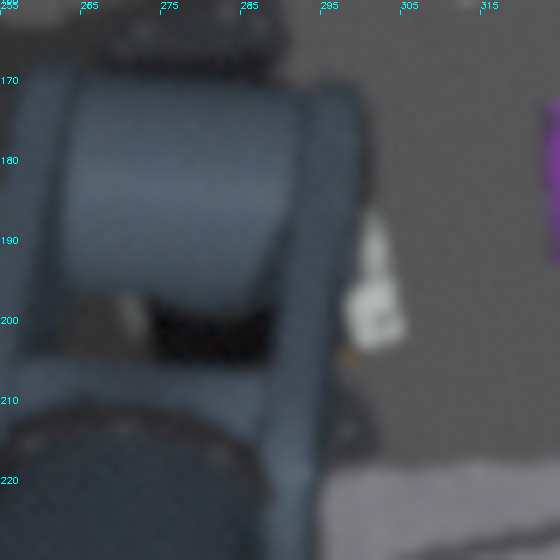

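Run:
```python
from h import *
from scipy.optimize import least_squares
def sil(c,yaw):
    a=np.array([np.cos(yaw),np.sin(yaw),0]);n=np.array([-a[1],a[0],0]);out=[]
    for s in(-1,1):
        out+=[proj("scene",c+s*.055*a+.02*(np.cos(t)*n+np.sin(t)*np.array([0,0,1]))) for t in np.linspace(0,6.28,72)]
    o=np.array(out);return o
y=np.radians(101.3)
for al in(-.003,0,.003):
    c=np.array([.6031,.0548,.0906])+al*np.array([np.cos(y),np.sin(y),0])
    o=sil(c,y);print(al,o[:,0].min().round(2),o[:,0].max().round(2),o[:,1].min().round(2),o[:,1].max().round(2))
```

```text
-0.003 335.91 384.28 208.69 232.21
0 337.15 385.54 208.88 232.41
0.003 338.39 386.81 209.06 232.61
```

The barrel silhouette (columns 337.5 to 385.5) matches the prediction for one centred in the grip to within 1 mm. Descending slowly while watching the force.

Emit:
{"name": "jog_arm", "arguments": {"increments": [[[-0.05,0.15,0,-0.001,0,-0.01,1],[-0.05,0.15,0,-0.001,0,-0.02,1],[-0.05,0.15,0,-0.001,0,-0.024,1],[-0.05,0.15,0,-0.001,0,-0.024,1],[-0.05,0.15,0,-0.001,0,-0.024,1]]]}}

```text
time: 13.5
position: [0.6019, 0.0548, 0.0474]
tool_rot: [0.547, -0.448, 0.449, -0.546]
ft_force: [0.4, 0.4, -1.8]
grip_width: 0.0393
```

```bash
python3 st.py
```

```text
13.5 [0.6019 0.0548 0.0474] jaw yaw 11.27 tiltrow [ 1.e-03 -1.e+00 -4.e-04] [ 0.37  0.39 -1.8 ] [-0.141  0.003  0.026] 0.0393
```

Emit:
{"name": "jog_arm", "arguments": {"increments": [[[0,0,0,0,0,-0.001,1],[0,0,0,0,0,-0.002,1],[0,0,0,0,0,-0.002,1]]]}}

```text
time: 13.8
position: [0.602, 0.0548, 0.0456]
tool_rot: [0.547, -0.448, 0.449, -0.546]
ft_force: [0.3, 0.1, -1.1]
grip_width: 0.0391
```

Emit:
{"name": "jog_arm", "arguments": {"increments": [[[0,0,0,0,0,-0.001,1],[0,0,0,0,0,-0.001,1]]]}}

```text
time: 14.0
position: [0.6015, 0.0547, 0.0448]
tool_rot: [0.547, -0.448, 0.449, -0.546]
ft_force: [-2.1, 0.0, 1.3]
grip_width: 0.0392
```

```bash
python3 st.py
```

```text
14.0 [0.6015 0.0547 0.0448] jaw yaw 11.27 tiltrow [ 0.0011 -1.     -0.001 ] [-2.13  0.04  1.34] [-0.259  0.259 -0.033] 0.0392
```

The contact force has a lateral part (-2 N in x), so only the +x flank is touching, about 1 mm off. Shifting to -x.

Emit:
{"name": "jog_arm", "arguments": {"increments": [[[0,0,0,-0.001,-0.0002,0,1],[0,0,0,-0.001,-0.0002,0,1],[0,0,0,-0.001,-0.0002,-0.0007,1],[0,0,0,-0.001,-0.0002,-0.0007,1]]]}}

```text
time: 14.4
position: [0.6007, 0.0545, 0.0441]
tool_rot: [0.547, -0.448, 0.449, -0.546]
ft_force: [-0.5, 0.6, -0.1]
grip_width: 0.0391
```

```bash
python3 st.py
```

```text
14.4 [0.6007 0.0545 0.0441] jaw yaw 11.26 tiltrow [ 1.1e-03 -1.0e+00 -7.0e-04] [-0.53  0.6  -0.14] [-0.086  0.115 -0.071] 0.0391
```

Emit:
{"name": "jog_arm", "arguments": {"increments": [[[0,0,0,0,0,-0.0007,1],[0,0,0,0,0,-0.0007,1],[0,0,0,0,0,-0.0007,1]]]}}

```text
time: 14.7
position: [0.6008, 0.0546, 0.044]
tool_rot: [0.547, -0.448, 0.449, -0.546]
ft_force: [-2.4, -0.3, 5.1]
grip_width: 0.0392
```

```bash
python3 st.py
```

```text
14.7 [0.6008 0.0546 0.044 ] jaw yaw 11.24 tiltrow [ 1.1e-03 -1.0e+00 -4.0e-04] [-2.42 -0.3   5.1 ] [-0.077  0.303 -0.161] 0.0392
```

Emit:
{"name": "jog_arm", "arguments": {"increments": [[[0,0,0,-0.0006,-0.0001,0,1],[0,0,0,-0.0006,-0.0001,-0.0005,1],[0,0,0,-0.0006,-0.0001,-0.0008,1],[0,0,0,-0.0006,-0.0001,-0.0008,1]]]}}

```text
time: 15.1
position: [0.6007, 0.0545, 0.044]
tool_rot: [0.547, -0.448, 0.449, -0.546]
ft_force: [-1.2, 0.3, 6.2]
grip_width: 0.0392
```

```bash
python3 st.py
```

```text
15.1 [0.6007 0.0545 0.044 ] jaw yaw 11.22 tiltrow [ 1.2e-03 -1.0e+00  8.0e-04] [-1.21  0.35  6.22] [-0.081  0.222 -0.225] 0.0392
```

Emit:
{"name": "jog_arm", "arguments": {"increments": [[[0,0,-0.5,-0.0005,0,-0.0005,1],[0,0,-0.5,-0.0005,0,-0.001,1],[0,0,-0.5,-0.0005,0,-0.0012,1],[0,0,-0.5,-0.0005,0,-0.0012,1]]]}}

```text
time: 15.5
position: [0.6006, 0.0544, 0.0437]
tool_rot: [-0.544, 0.45, -0.452, 0.545]
ft_force: [-1.8, 0.6, 9.1]
grip_width: 0.0392
```

```bash
python3 st.py;python3 - <<'E'
from h import *
a=camera("scene")[:,:,::-1].copy();cv2.imwrite("pics/n_scene.png",a);crop(a,"pics/n1.png",325,195,70,70,8)
E
python3 st.py
```

```text
15.5 [0.6006 0.0544 0.0437] jaw yaw 10.71 tiltrow [ 0.0015 -1.      0.0018] [-1.85  0.56  9.1 ] [-0.051  0.296 -0.105] 0.0392
15.55 [0.6006 0.0544 0.0437] jaw yaw 10.71 tiltrow [ 0.0016 -1.      0.0018] [-1.69 -0.    8.78] [-0.047  0.334 -0.158] 0.0391
```

View pics/n1.png

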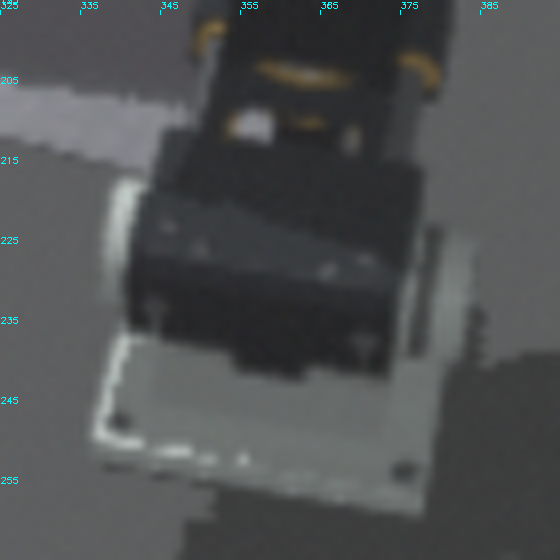

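Run:
```python
from h import *
y=np.radians(100.7);a=np.array([np.cos(y),np.sin(y),0]);n=np.array([-a[1],a[0],0])
for al in(-.003,0,.003):
    c=np.array([.6006,.0544,.0624])+al*a
    o=np.array([proj("scene",c+s*.055*a+.02*(np.cos(t)*n+np.sin(t)*np.array([0,0,1]))) for s in(-1,1) for t in np.linspace(0,6.28,72)])
    print(al,o[:,0].min().round(2),o[:,0].max().round(2))
f=cv2.imread("pics/n_scene.png")
print("left  r224",f[224,333:345,1]);print("right r232",f[228,376:392,1],f[232,376:392,1])
# fixture hole mid in same picture vs projected from center (near holes)
q=lambda x,yy:np.array([325+(x+.5)/8-.5,195+(yy+.5)/8-.5])
h=[ray("scene",*q(*p),.01)[:2] for p in((120,420),(403,470))]
m=np.mean(h,0);print(h,"near hole mid",m, "along vs c:",((m-[.6006,.0544])@a[:2]).round(4),"across",((m-[.6006,.0544])@n[:2]).round(4))
```

```text
-0.003 335.69 383.14
0 336.9 384.38
0.003 338.11 385.62
left  r224 [ 96  96  95  96 111 150 172 159  92  64  61  62]
right r232 [ 81  76  67  83 113 118 117 113  93  94  93  94  95  95  94  94] [104  74  83 113 128 129 127 112  95  93  94  94  94  93  96  93]
[array([0.63433921, 0.01474156]), array([0.61845448, 0.10202641])] near hole mid [0.62639685 0.05838398] along vs c: -0.0009 across -0.0261
```

Emit:
{"name": "jog_arm", "arguments": {"increments": [[[0,0,-0.2,-0.0009,-0.0001,-0.0009,1],[0,0,-0.2,-0.0009,-0.0001,-0.00095,1],[0,0,-0.2,-0.0009,-0.0001,-0.00095,1],[0,0,-0.2,-0.0009,-0.0001,-0.00095,1],[0,0,-0.2,-0.0009,-0.0001,-0.00095,1]]]}}

```text
time: 16.05
position: [0.6006, 0.0543, 0.0437]
tool_rot: [-0.543, 0.451, -0.454, 0.544]
ft_force: [-1.1, 0.7, 7.8]
grip_width: 0.0391
```

```bash
python3 st.py
python3 - <<'E'
from h import *
a=camera("scene")[:,:,::-1].copy();cv2.imwrite("pics/p.png",a)
for _ in range(4): camera("top"); print(get_obs()["ft_force"].round(2))
E
python3 st.py
```

```text
16.05 [0.6006 0.0543 0.0437] jaw yaw 10.5 tiltrow [ 0.002  -1.      0.0038] [-1.12  0.71  7.84] [ 0.019  0.177 -0.085] 0.0391
[-0.66  0.05  7.04]
[-0.74  0.67  7.82]
[-0.86  0.17  7.58]
[-0.62 -0.21  6.54]
16.3 [0.6006 0.0543 0.0437] jaw yaw 10.5 tiltrow [ 0.002  -1.      0.0038] [-0.62 -0.21  6.54] [ 0.007  0.2   -0.115] 0.0391
```

View pics/p.png

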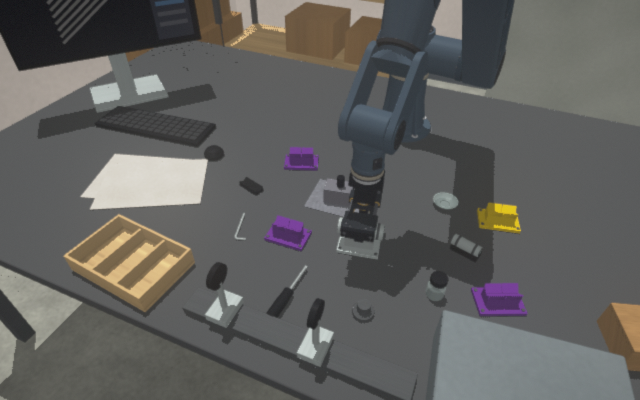

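Everything else is undisturbed: the cover stands at (340,190) and the smaller barrel is at (465,246). The push is a little low at about 7.4 N, so I'll raise it slightly.

Emit:
{"name": "jog_arm", "arguments": {"increments": [[[0,0.2,0,-0.0008,0,-0.001,1],[0,0.2,0,-0.0008,0,-0.0013,1],[0,0.2,0,-0.0008,0,-0.0013,1],[0,0.2,0,-0.0008,0,-0.0013,1],[0,0.2,0,-0.0008,0,-0.0013,1],[0,0.2,0,-0.0008,0,-0.0013,1],[0,0.2,0,-0.0008,0,-0.0013,1],[0,0.2,0,-0.0008,0,-0.0013,1]]]}}

```text
time: 17.1
position: [0.6006, 0.0543, 0.0436]
tool_rot: [-0.543, 0.451, -0.453, 0.544]
ft_force: [-1.8, 0.4, 10.3]
grip_width: 0.0389
```

```bash
python3 - <<'E'
from h import *
for _ in range(8): camera("top"); print(get_obs()["ft_force"].round(2))
E
python3 st.py
```

```text
[-2.06  0.56  9.22]
[-1.82  0.02 10.67]
[-1.25  0.11 11.24]
[-1.96 -0.12 10.16]
[-2.1  -0.2   9.48]
[-2.05  0.58 10.17]
[-1.27  0.29  9.78]
[-2.68  0.34 10.67]
17.5 [0.6006 0.0543 0.0437] jaw yaw 10.5 tiltrow [ 0.0018 -1.      0.0023] [-2.68  0.34 10.67] [ 0.022  0.237 -0.047] 0.0392
```

The push is steady at about 10 N and the barrel is at its seated height, so I'm handing in.

```bash
python3 -c "
from rig import *
print(hand_in())"; python3 st.py
```

```text
the job is handed in; nothing more can be done
None
the job is handed in; nothing more can be done
```

The job is handed in at about 17.5 s. The grey cover stands upright on the mat, released, and the larger barrel is in the V, still gripped and pressed down with about 10 N.

**Last checks**
- **Push:** the vertical force held steady at 9.2–11.2 N over 0.4 s.
- **Seating:** the grasp point is at 62.4 mm, against 62.3 mm for a fully seated barrel. It could not be shifted sideways, so I take it to be resting on both flanks.
- **Centring:** the picture taken just before the last small adjustments puts the barrel within about 1 mm of the middle of the block. The scene and top camera estimates of the block's middle differ by about 2 mm along the groove, one on each side of the barrel.
- **Bystanders:** the last full picture shows the smaller barrel and the other objects where they were.

**Did not agree exactly**
- A sideways force of about 2 N remains, so the two flanks are not loaded equally.
- The first contact touched only one flank, about 1 mm off, and I corrected that.
- The tool yaw ended at 10.5°, against about 11° from the images.

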